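# Load two floats into a gas leak-test chamber

### The arm

A 6-joint arm with a two-finger parallel gripper is mounted at the origin on the work surface. World frame = base frame: x ahead of the robot, y to its left, z up, the work surface at z = 0. Lengths are in m, angles in degrees, forces in N, time in s.
With the tool pointing down it reaches from about 0.375 to 0.9 m from the base axis. Payload 3.1 kg.
Tool frame: the origin (TCP) lies at the very end of the fingers, on their centre line; the grasp point (between the pads) lies bot.grip_point_offset behind it (bot.grip_point_offset is the distance from the TCP to the grasp point, in m); z points along the fingers, y is the line along which they close (so a half turn about z gives the same grasp; the last joint's range is limited). The gripper opens to 87 mm and grips with 3 to 60 N. Pads are 19 mm wide; open, the fingers measure 117 mm over their backs; the gripper's body (75 mm by 190 mm) begins 51 mm behind the grasp point.
Start: joints at [-86.087, 30.224, 82.088, -0, 67.689, -10.227], TCP at [0.153, -0.606, 0.223] pointing down, gripper open.
Joint ranges: [-176.69, 176.69], [-43.24, 126.21], [12.49, 139.97], [-82, 262], [0, 151.66], [-163.58, 163.58]. Speed limits (degrees/s): [159.86, 159.86, 180, 180, 180, 180].

### API

Orientations are given as a 3x3 rotation matrix whose columns are the frame's x, y, z axes.
In Python, from rig import bot, viewer, ticket gives the robot as it stands.
- The arm moves only by the tool servo_tool, never from a script. Its argument "targets" is a list of rows, each an object with "offset": the shift along the tool's x, y, z in m, a list of three; "dr": the turn, a rotation vector about the tool's x, y, z in degrees, a list of three. In form: [{"offset": [x, y, z], "dr": [ax, ay, az]}, ...]. A call has 1 to 20 rows; each row is the pose to reach, as a shift and turn from the pose commanded when the call began, along the tool's axes at that moment; what a row does not reach only later rows make up. A row lasts 1/12 s, in which the tool goes at most 41.7 mm and 7.16 degrees, less where a joint would pass 70% of its speed; a pose out of reach is approached as far as the arm can. A call with a gripper value outside its range is refused whole. "gripper" is the gripper command: -1 is fully open, 1 is shut, values between are in proportion, set as the call begins (left out, the last holds). The fingers move at their own pace and stop on an object; the grip force is fixed at half the most. Time passes only in rows, so rows that repeat a pose let the fingers close. It gives the time, the measured TCP pose, the force, the opening and the grip force at its end, in the units of the state.
- bot.read_state(): the state, without advancing time (a new reading comes with each control period).
- viewer.capture(name): name is "scene" or "top"; returns a dict with "color" (480x640x3 uint8, red, green, blue), "camera_matrix" (3x3 intrinsics, pixels), "R" (3x3) and "t" (3): a world point X has camera coordinates R X + t. Camera axes: x right, y down, z forward; pixel columns grow to the right and rows downward; lengths in m; the calibration is good to about 2 mm. A picture is of the moment at which its call begins. There is no depth.
- ticket.hand_in(): hands the job in; it is judged then, once.
The state is a dict: "time_s": time; "joint_positions": joint angles; "qvel": joint speeds; "tau": joint torques, N m; "position": TCP position; "tcp_rot": TCP orientation; "force": force on the tool from outside, world axes, zero at the start; "moment": the same for the moment, N m; "opening": opening from 0.0 (shut) to 1.0 (fully open); "grasp_force": force on a finger pad.
Only numpy, scipy, OpenCV 4.12 (cv2) and the standard library are available. Lean on these libraries where they do the work, as an engineer would, in place of code of your own. Each camera call takes 0.05 s, during which the arm holds its last target. There are 200 camera calls.

### The job

Load the leak tester: take the orange and the green float off their cork rings with a soft grip and lower each one gently, without dropping or pressing it, into the deep well whose cradle ring has its colour, so that it sits in that ring. Then shut the clear lid fully, and only then throw the red valve lever all the way over to its other end. Leave the blue float, the clear dish and the brass fitting where they are.

Things in the scene. Friction and masses are not known exactly. Their poses are not given: they have to be found in the camera images.
- float_orange_center (a point): centre of the orange ball-shaped float, a rigid hollow sphere of 50 mm diameter, about 45 g, fragile; starts sitting in a fixed cork ring (48 mm outer and 36 mm inner diameter, 12 mm high) on the table, its centre then 29 mm above the table.
- float_green_center (a point): centre of the green ball-shaped float, a rigid hollow sphere of 50 mm diameter, about 45 g, fragile; starts on a fixed cork ring like the orange one, its centre 29 mm above the table.
- float_orange: the orange float as a body; its origin turns with the ball, use float_orange_center for its place.
- float_green: the green float as a body; its origin turns with the ball, use float_green_center for its place.
- chamber: fixed open aluminium box, 150 (its x) x 300 (its y) x 82 mm high, walls and floor 6 mm. A 6 mm wall across the middle makes two wells side by side along y, each 138 (x) x 141 (y) mm inside, 76 mm deep, centred at y = -73.5 and +73.5 mm. Origin: centre of its underside; +x points to the hinge side, away from the robot. A brass port sticks 22 mm out of its +y side.
- cradle_orange: orange ring fixed on the floor at the centre of one well (which well varies): 48 mm outer and 36 mm inner diameter, 10 mm high. Origin: centre of its underside, 6 mm above the table. A float seated in it has its centre 27 mm above this origin.
- cradle_green: green ring fixed in the other well, same sizes and origin as the orange one.
- lid (a joint): hinge of the clear plastic lid (plate 150 x 300 x 8 mm) on the chamber's far (+x) upper edge: 0 = shut flat on the chamber, 1.57 = upright, 1.9 = its stop, leaning away from the robot. It starts open at 1.6 to 1.85. The hinge is stiff: the lid stays where it is left (about 0.25 N m to move it).
- lid_hinge (a point): middle of the lid's hinge line, which runs along the chamber's y, 82 mm above the table; the lid plate reaches 150 mm from it. Its axes turn with the lid: -x runs along the plate from the hinge to the free edge, z is the normal of the plate's outer face (8 mm from this point), up when shut.
- lid_handle (a point): outer end of the black knob on the lid's outer face, 120 mm from the hinge line, mid-width, standing 35 mm off the face; knob about 25 mm wide or less.
- valve (a joint): red-tipped gas valve lever: 0 = off, leaning towards the valve's -x side (nearer the robot), 1.0 = fully on, leaning to its +x side. It starts at 0 to 0.15 and stays where it is left (under 2 N at the tip moves it).
- valve_tip (a point): centre of the red ball, 26 mm in diameter, at the end of the 80 mm lever; the lever pivots 22 mm above the table over the valve block's origin.
- valve_base: fixed brass block of the valve, 70 (x) x 50 (y) x 25 mm high; origin: centre of its underside; the lever swings in its x-z plane towards +x. A round gauge, 60 mm wide and 105 mm high, stands 75 mm to its +y side.
- float_blue_center (a point): centre of the blue float, 50 mm diameter, on its own cork ring: a bystander, leave it.
- dish: clear shallow dish, 90 mm diameter, 16 mm high, loose: a bystander. Origin: centre of its underside.
- fitting: brass fitting standing loose, 32 mm diameter, 40 mm high: a bystander. Origin: centre of its underside.
Not all that is in view belongs to the job. There is more than one size of the float_green; the job needs the larger. Of the things that look like the valve_base, the smaller one is meant.

How it is judged:
By the outcome, as a careful person would: the job done as asked, in the order asked, and still so for the second after the job is handed in, with the robot touching nothing.
It also fails if it takes over 70 s, if anything falls off the work surface, if the arm or the gripper's body presses on something with over 40 N, if the wrist force passes 120 N, or if a joint passes its speed limit or range.

## Working session

There is one attempt and no reset: what is moved stays moved. The work goes in short steps, Python scripts to look and compute and a tool call to move; the robot and the scene stay as the last step left them, time stands still between calls to the robot, and variables do not carry over. Pictures are saved under pics/ and viewed, at most 10 in all, crops included, and the job is handed in when it is done.

Besides the shell and the picture viewer there is one more tool, called as name([rows], argument=value, ...), one row to a line, values as JSON. servo_tool: Moves the arm, as the interface text tells. Its arguments: {"type":"object","properties":{"targets":{"type":"array"},"gripper":{"type":"number"}},"required":["targets"]}

```bash
mkdir -p pics; ls
python3 - <<'E'
from rig import bot, viewer
import cv2,numpy as np
for n in ("scene","top"):
    c=viewer.capture(n); cv2.imwrite(f"pics/{n}0.png",c["color"][:,:,::-1])
    print(n,np.round(c["camera_matrix"],1).tolist(),np.round(c["R"],4).tolist(),np.round(c["t"],4).tolist())
s=bot.read_state(); print({k:np.round(v,3).tolist() for k,v in s.items()}, bot.grip_point_offset)
E
```

```text
pics
scene [[615.4, 0.0, 319.2], [0.0, 615.4, 244.5], [0.0, 0.0, 1.0]] [[0.3468, 0.9379, 0.0068], [0.6418, -0.232, -0.7309], [-0.6839, 0.2578, -0.6824]] [-0.1717, -0.2692, 1.7564]
top [[554.0, 0.0, 319.9], [0.0, 554.0, 240.1], [0.0, 0.0, 1.0]] [[0.0292, -0.9995, 0.0137], [-0.9931, -0.0306, -0.1134], [0.1138, -0.0103, -0.9935]] [-0.0086, 0.5197, 1.1363]
{'time_s': 0.1, 'joint_positions': [-86.088, 30.276, 82.147, -0.0, 67.689, -10.229], 'qvel': [0.006, -0.078, -0.183, 0.023, -0.025, 0.092], 'tau': [-0.0, -44.098, -17.715, 0.064, 0.053, -0.0], 'position': [0.153, -0.605, 0.222], 'tcp_rot': [[0.97, 0.244, -0.0], [0.244, -0.97, 0.002], [0.0, -0.002, -1.0]], 'force': [0.659, 0.487, -0.037], 'moment': [-0.006, 0.022, 0.031], 'grasp_force': 0.0, 'opening': 0.998} 0.0187
```

View pics/scene0.png

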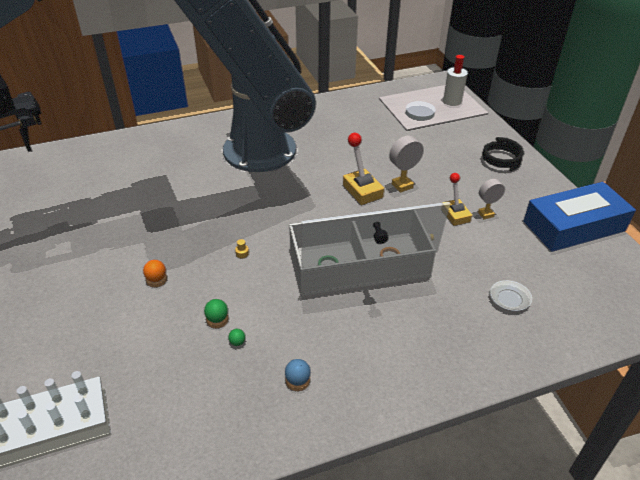

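View pics/top0.png

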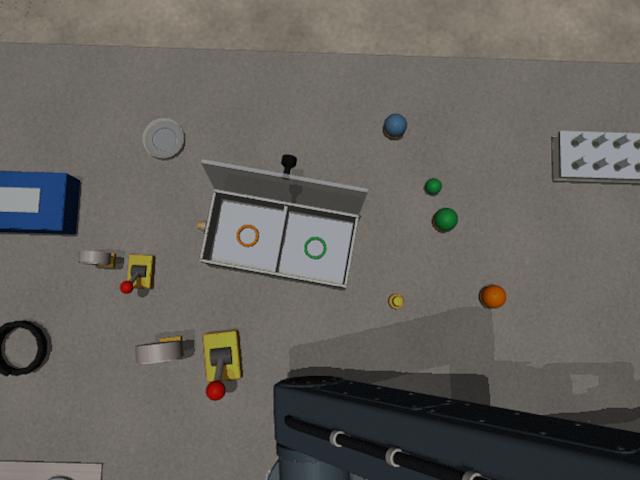

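Candidates (top image):
- Orange float: (493,296), the only one. 
- Green: ball at (445,219), larger, against the ball at (433,187), smaller. I choose (445,219). 
- Valve: block at (140,272), smaller, against the block at (222,355), larger. I choose (140,272). 
- Cradles: orange ring (248,236), green ring (315,248). 
- Bystanders: blue (395,125), dish (163,138), fitting (396,301).

Next I measure these and check the choice in one crop.

```bash
cat > h.py <<'E'
import numpy as np, cv2
from scipy.optimize import least_squares
from rig import bot, viewer
def ray(c,p,z):
    R,t,K=map(np.array,(c["R"],c["t"],c["camera_matrix"]))
    d=R.T@np.linalg.solve(K,[p[0],p[1],1.]); o=-R.T@t
    return o+d*(z-o[2])/d[2]
def proj(c,X):
    q=np.array(c["camera_matrix"])@(np.array(c["R"])@np.array(X)+c["t"]); return q[:2]/q[2]
def tri(cs,ps):
    r=least_squares(lambda X:np.concatenate([proj(c,X)-p for c,p in zip(cs,ps)]),[.5,0,.05]); return r.x,np.abs(r.fun).max()
H={"orange":(6,16,170),"green":(50,75,130),"blue":(98,115,70),"red":(175,4,150)}
def blobs(c,n,amin=40):
    h=cv2.cvtColor(c["color"],cv2.COLOR_RGB2HSV); lo,hi,s=H[n]
    m=(h[...,1]>s)&(h[...,2]>50)&(((h[...,0]>=lo)&(h[...,0]<=hi)) if lo<hi else ((h[...,0]>=lo)|(h[...,0]<=hi)))
    k,_,st,ce=cv2.connectedComponentsWithStats(m.astype(np.uint8))
    return [(np.round(ce[i],1).tolist(),st[i].tolist()) for i in range(1,k) if st[i,4]>=amin]
E
python3 - <<'E'
from h import *
C={n:viewer.capture(n) for n in("scene","top")}
for n in H:
    for k in C: print(n,k,blobs(C[k],n))
t=C["top"]
for nm,p,z in [("c00",(202,262),.082),("c01",(346,287),.082),("h10",(216,192),.082),("h11",(359,215),.082),("crO",(248,236),.016),("crG",(315,248),.016)]:
    print(nm,np.round(ray(t,p,z),4))
im=t["color"][150:400,60:260,::-1]; im2=t["color"][100:320,370:530,::-1]
a=cv2.resize(im,None,fx=2.2,fy=2.2,interpolation=2);b=cv2.resize(im2,(int(160*2.2),int(220*2.2)),interpolation=2)
b=cv2.copyMakeBorder(b,0,a.shape[0]-b.shape[0],0,0,0)
cv2.imwrite("pics/crop.png",np.hstack([a,b]));
E
```

```text
orange scene [([154.0, 270.4], [144, 260, 21, 22, 366])]
orange top [([492.8, 296.1], [481, 285, 25, 23, 433])]
green scene [([215.5, 310.1], [205, 299, 22, 23, 401]), ([236.3, 336.8], [229, 329, 16, 17, 210])]
green top [([433.3, 185.6], [426, 179, 15, 15, 177]), ([446.0, 218.5], [435, 208, 22, 22, 377]), ([314.9, 247.3], [305, 237, 21, 22, 120])]
blue scene [([152.7, 68.7], [117, 24, 71, 92, 4634]), ([577.4, 217.3], [524, 182, 112, 69, 4336]), ([297.2, 371.6], [285, 359, 25, 26, 516])]
blue top [([395.3, 124.2], [385, 114, 22, 22, 371]), ([36.6, 200.5], [0, 171, 67, 60, 2779]), ([292.3, 455.2], [284, 451, 17, 10, 67])]
red scene [([458.6, 62.9], [454, 55, 11, 18, 123]), ([354.2, 139.0], [348, 133, 13, 14, 137]), ([454.2, 177.2], [450, 173, 10, 10, 69])]
red top [([126.1, 286.8], [120, 281, 13, 12, 124]), ([215.3, 390.1], [206, 381, 19, 19, 289])]
c00 [0.4625 0.2413 0.082 ]
c01 [ 0.4214 -0.0472  0.082 ]
h10 [0.6052 0.2206 0.082 ]
h11 [ 0.5672 -0.07    0.082 ]
crO [0.5254 0.16   0.016 ]
crG [0.5041 0.0167 0.016 ]
```

View pics/crop.png

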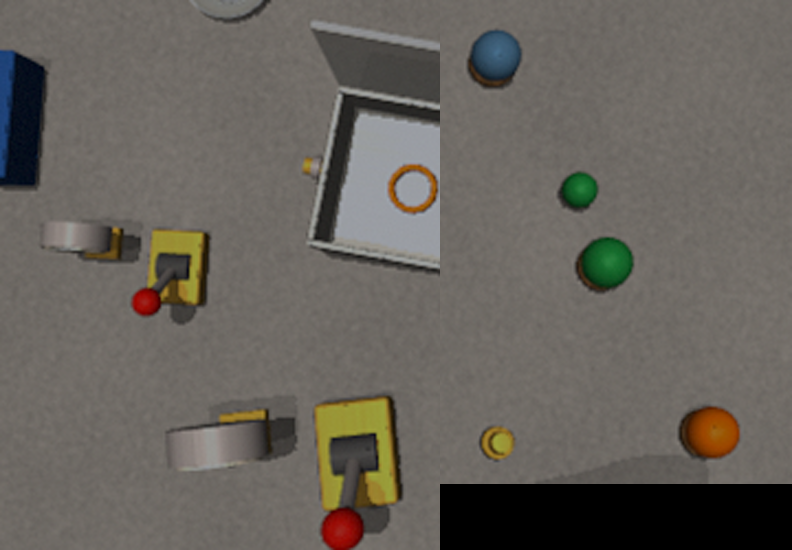

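Run:
```python
from h import *
C={n:viewer.capture(n) for n in("scene","top")}; cs=[C["scene"],C["top"]]
def show(n,a,b,z=None): 
    X,e=tri(cs,[a,b]); print(n,"tri",np.round(X,4),"err",round(e,2),"" if z is None else np.round([ray(c,p,z)[:2] for c,p in zip(cs,(a,b))],4).tolist())
show("orange",(154,270.4),(492.8,296.1),.029)
show("green",(215.5,310.1),(446,218.5),.029)
show("sgreen",(236.3,336.8),(433.3,185.6))
show("blue",(297.2,371.6),(395.3,124.2),.029)
show("tip",(454.2,177.2),(126.1,286.8))
for p in [(129,254.5),(154,255.5),(152,288),(128,288)]: print("vb",np.round(ray(cs[1],p,.025),4))
# crop around chamber, top view, undistorted bigger
# refine ring centres
g=[b for b in blobs(cs[1],"green") if 300<b[0][0]<330]
h=cv2.cvtColor(cs[1]["color"],cv2.COLOR_RGB2HSV)
for nm,(x0,x1,y0,y1),lo,hi in [("O",(230,268,218,256),8,20),("G",(298,334,228,266),50,75)]:
    m=(h[y0:y1,x0:x1,1]>90)&(h[y0:y1,x0:x1,0]>=lo)&(h[y0:y1,x0:x1,0]<=hi)
    pts=np.argwhere(m)[:,::-1].astype(np.float32); (cx,cy),ax,an=cv2.minAreaRect(pts)
    el=cv2.fitEllipse(cv2.convexHull(pts.astype(np.int32)))
    p=np.array(el[0])+[x0,y0]; print(nm,p,el[1],np.round(ray(cs[1],p,.015),4))
fx=ray(cs[1],(396,301),.04);print("fitting",fx, "dish",ray(cs[1],(163,138),.01))
```

```text
orange tri [ 0.4129 -0.3585  0.0294] err 0.42 [[0.4119, -0.3593], [0.4131, -0.3578]]
green tri [ 0.5738 -0.2585  0.0315] err 0.02 [[0.5716, -0.2583], [0.5742, -0.2592]]
sgreen tri [ 0.6465 -0.2341  0.019 ] err 0.1 
blue tri [ 0.7762 -0.1485  0.0308] err 0.06 [[0.7749, -0.1482], [0.7768, -0.1486]]
tip tri [0.4087 0.3845 0.0945] err 0.14 
vb [0.4776 0.4061 0.025 ]
vb [0.477  0.3538 0.025 ]
vb [0.4091 0.3537 0.025 ]
vb [0.4076 0.4034 0.025 ]
O [247.27863503 235.20051003] (21.52546501159668, 22.112497329711914) [0.5271 0.1617 0.015 ]
G [314.97890282 247.41855621] (21.194120407104492, 21.363666534423828) [0.5054 0.0168 0.015 ]
fitting [ 0.39693231 -0.15363734  0.04      ] dish [0.73513485 0.3548069  0.01      ]
```

Crop: the small valve block has a 26 mm tip, the larger green ball is on a cork ring, and both cradle rings are visible, so the choices hold. Now moving above the orange float.

servo_tool([
  {"offset": [0.036,-0.02,0.012],"dr": [0,0,5]},
  {"offset": [0.072,-0.04,0.026],"dr": [0,0,11]},
  {"offset": [0.108,-0.06,0.04],"dr": [0,0,17]},
  {"offset": [0.144,-0.081,0.054],"dr": [0,0,22.6]},
  {"offset": [0.18,-0.101,0.068],"dr": [0,0,22.6]},
  {"offset": [0.216,-0.122,0.082],"dr": [0,0,22.6]},
  {"offset": [0.252,-0.142,0.096],"dr": [0,0,22.6]},
  {"offset": [0.285,-0.161,0.108],"dr": [0,0,22.6]},
  {"offset": [0.305,-0.172,0.116],"dr": [0,0,22.6]},
  {"offset": [0.3126,-0.1767,0.12],"dr": [0,0,22.6]},
  {"offset": [0.3126,-0.1767,0.12],"dr": [0,0,22.6]},
  {"offset": [0.3126,-0.1767,0.12],"dr": [0,0,22.6]},
], gripper=-1)

```text
time_s: 1.3
position: [0.4129, -0.3586, 0.1026]
tcp_rot: [[0.989, -0.145, -0.0], [-0.145, -0.989, -0.001], [-0.0, 0.001, -1.0]]
force: [0.6, -0.8, 0.5]
opening: 1.0
grasp_force: 0.0
```

```bash
cat >> h.py <<'E'
def to(X,yaw=-8.5):
    s=bot.read_state(); R=np.array(s["tcp_rot"]); a=np.radians(yaw); c,n=np.cos(a),np.sin(a)
    Rt=np.array([[c,n,0],[n,-c,0],[0,0,-1]])
    dr=np.degrees(cv2.Rodrigues(R.T@Rt)[0].ravel())
    print("to",X,"off",np.round(R.T@(np.array(X)-s["position"]),4),"dr",np.round(dr,2))
def st():
    s=bot.read_state(); print({k:np.round(s[k],4).tolist() for k in("time_s","position","force","opening","grasp_force")})
E
python3 - <<'E'
from h import *
st(); to([.4130,-.3585,.0163])
E
```

```text
{'time_s': 1.3, 'position': [0.4129, -0.3586, 0.1026], 'force': [0.6104, -0.8483, 0.5231], 'opening': 1.0003, 'grasp_force': 0.0}
to [0.413, -0.3585, 0.0163] off [ 0.0001 -0.0001  0.0863] dr [0.04 0.01 0.13]
```

servo_tool([
  {"offset": [0,0,0.02]},
  {"offset": [0,0,0.045]},
  {"offset": [0,0,0.068]},
  {"offset": [0,0,0.08]},
  {"offset": [0,0,0.086]},
  {"offset": [0,0,0.086]},
])

```text
$.targets[0]: bad value
```

servo_tool([
  {"offset": [0,0,0]},
  {"offset": [0,0,0]},
  {"offset": [0,0,0]},
  {"offset": [0,0,0]},
  {"offset": [0,0,0]},
  {"offset": [0,0,0]},
  {"offset": [0,0,0]},
  {"offset": [0,0,0]},
], gripper=-0.13)

```text
$.targets[0]: bad value
```

Both keys are required.

servo_tool([
  {"offset": [0,0,0.02],"dr": [0,0,0]},
  {"offset": [0,0,0.045],"dr": [0,0,0]},
  {"offset": [0,0,0.068],"dr": [0,0,0]},
  {"offset": [0,0,0.08],"dr": [0,0,0]},
  {"offset": [0,0,0.086],"dr": [0,0,0]},
  {"offset": [0,0,0.086],"dr": [0,0,0]},
])

```text
time_s: 1.8
position: [0.4117, -0.3592, 0.0159]
tcp_rot: [[0.989, -0.149, -0.001], [-0.149, -0.989, 0.001], [-0.001, -0.001, -1.0]]
force: [-0.2, 0.3, -0.1]
opening: 1.002
grasp_force: 0.0
```

servo_tool([
  {"offset": [0,0,0],"dr": [0,0,0]},
  {"offset": [0,0,0],"dr": [0,0,0]},
  {"offset": [0,0,0],"dr": [0,0,0]},
  {"offset": [0,0,0],"dr": [0,0,0]},
  {"offset": [0,0,0],"dr": [0,0,0]},
  {"offset": [0,0,0],"dr": [0,0,0]},
  {"offset": [0,0,0],"dr": [0,0,0]},
  {"offset": [0,0,0],"dr": [0,0,0]},
], gripper=-0.13)

```text
time_s: 2.47
position: [0.4131, -0.3593, 0.0169]
tcp_rot: [[0.989, -0.147, 0.001], [-0.147, -0.989, -0.002], [0.001, 0.002, -1.0]]
force: [-1.8, -2.0, 1.0]
opening: 0.585
grasp_force: 1.2
```

servo_tool([
  {"offset": [0,0,0],"dr": [0,0,0]},
  {"offset": [0,0,0],"dr": [0,0,0]},
  {"offset": [0,0,0],"dr": [0,0,0]},
  {"offset": [0,0,0],"dr": [0,0,0]},
], gripper=-0.1)

```text
time_s: 2.8
position: [0.4131, -0.3595, 0.0169]
tcp_rot: [[0.989, -0.147, 0.001], [-0.147, -0.989, -0.002], [0.001, 0.002, -1.0]]
force: [-1.5, -4.0, 1.2]
opening: 0.558
grasp_force: 30.0
```

servo_tool([
  {"offset": [0,0,0],"dr": [0,0,0]},
  {"offset": [0,0,0],"dr": [0,0,0]},
  {"offset": [0,0,0],"dr": [0,0,0]},
  {"offset": [0,0,0],"dr": [0,0,0]},
], gripper=-0.13)

```text
time_s: 3.13
position: [0.4131, -0.3594, 0.0168]
tcp_rot: [[0.989, -0.147, 0.001], [-0.147, -0.989, -0.002], [0.001, 0.002, -1.0]]
force: [-2.0, -4.2, 2.4]
opening: 0.563
grasp_force: 8.2
```

servo_tool([
  {"offset": [0,0,-0.004],"dr": [0,0,0]},
  {"offset": [0,0,-0.012],"dr": [0,0,0]},
  {"offset": [0,0,-0.025],"dr": [0,0,0]},
  {"offset": [0,0,-0.045],"dr": [0,0,0]},
  {"offset": [0,0,-0.07],"dr": [0,0,0]},
  {"offset": [0,0,-0.095],"dr": [0,0,0]},
  {"offset": [0,0,-0.12],"dr": [0,0,0]},
  {"offset": [0,0,-0.133],"dr": [0,0,0]},
  {"offset": [0,0,-0.133],"dr": [0,0,0]},
])

```text
time_s: 3.88
position: [0.4136, -0.3582, 0.1525]
tcp_rot: [[0.989, -0.147, 0.003], [-0.147, -0.989, -0.002], [0.003, 0.002, -1.0]]
force: [-0.1, -0.4, -0.1]
opening: 0.571
grasp_force: 7.9
```

Run:
```python
from h import *
C=[viewer.capture(n) for n in("scene","top")]
b=[blobs(c,"orange") for c in C]; print(b)
ps=[max((x for x in y if x[1][2]>18),key=lambda x:x[1][4])[0] for y in b]
print(tri(C,ps)); st(); to([.527,.1617,.15])
```

```text
[[([143.1, 224.2], [131, 214, 25, 22, 411])], []]Traceback (most recent call last):
  File "<stdin>", line 4, in <module>
ValueError: max() iterable argument is empty
```

servo_tool([
  {"offset": [0.001,-0.01,0],"dr": [0,0,0]},
  {"offset": [0.002,-0.03,0],"dr": [0,0,0]},
  {"offset": [0.004,-0.06,0],"dr": [0,0,0]},
  {"offset": [0.006,-0.095,0],"dr": [0,0,0]},
  {"offset": [0.009,-0.13,0],"dr": [0,0,0]},
  {"offset": [0.011,-0.165,0],"dr": [0,0,0]},
  {"offset": [0.013,-0.2,0],"dr": [0,0,0]},
  {"offset": [0.016,-0.235,0],"dr": [0,0,0]},
  {"offset": [0.018,-0.27,0],"dr": [0,0,0]},
  {"offset": [0.02,-0.305,0],"dr": [0,0,0]},
  {"offset": [0.023,-0.34,0],"dr": [0,0,0]},
  {"offset": [0.025,-0.375,0],"dr": [0,0,0]},
  {"offset": [0.028,-0.41,0],"dr": [0,0,0]},
  {"offset": [0.03,-0.445,0],"dr": [0,0,0]},
  {"offset": [0.032,-0.475,0],"dr": [0,0,0]},
  {"offset": [0.034,-0.5,0],"dr": [0,0,0]},
  {"offset": [0.035,-0.52,0],"dr": [0,0,0]},
  {"offset": [0.0357,-0.531,0],"dr": [0,0,0]},
  {"offset": [0.0357,-0.531,0],"dr": [0,0,0]},
  {"offset": [0.0357,-0.531,0],"dr": [0,0,0]},
])

```text
time_s: 5.65
position: [0.5248, 0.1617, 0.1484]
tcp_rot: [[0.989, -0.146, -0.003], [-0.146, -0.989, -0.001], [-0.003, 0.001, -1.0]]
force: [-0.1, -0.2, -0.6]
opening: 0.566
grasp_force: 7.9
```

Run:
```python
from h import *
C=[viewer.capture(n) for n in("scene","top")]
for c in C: print(blobs(c,"orange",15))
st(); to([.527,.1617,.0203])
cv2.imwrite("pics/a.png",np.hstack([cv2.resize(c["color"][y:y+200,x:x+200,::-1],(400,400)) for c,x,y in((C[0],280,120),(C[1],180,120))]))
```

```text
[([395.2, 201.2], [385, 194, 22, 15, 252])]
[]
{'time_s': 5.75, 'position': [0.5252, 0.1606, 0.1489], 'force': [0.1592, -0.1721, -0.8428], 'opening': 0.5687, 'grasp_force': 7.9285}
to [0.527, 0.1617, 0.0203] off [ 0.0019 -0.0014  0.1286] dr [ 0.05  0.12 -0.01]
```

View pics/a.png

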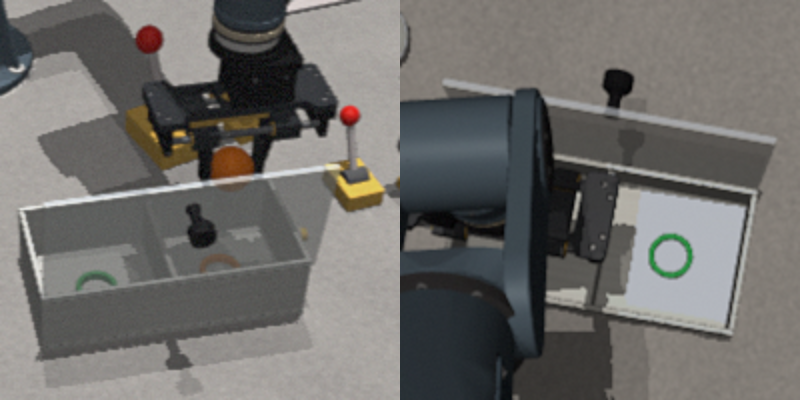

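servo_tool([
  {"offset": [0.001,-0.001,0.01],"dr": [0,0,0]},
  {"offset": [0.0019,-0.001,0.03],"dr": [0,0,0]},
  {"offset": [0.0019,-0.001,0.055],"dr": [0,0,0]},
  {"offset": [0.0019,-0.001,0.08],"dr": [0,0,0]},
  {"offset": [0.0019,-0.001,0.1],"dr": [0,0,0]},
  {"offset": [0.0019,-0.001,0.112],"dr": [0,0,0]},
  {"offset": [0.0019,-0.001,0.12],"dr": [0,0,0]},
  {"offset": [0.0019,-0.001,0.123],"dr": [0,0,0]},
  {"offset": [0.0019,-0.001,0.123],"dr": [0,0,0]},
])

```text
time_s: 6.5
position: [0.5278, 0.1617, 0.0258]
tcp_rot: [[0.989, -0.148, -0.001], [-0.148, -0.989, -0.0], [-0.001, 0.0, -1.0]]
force: [0.7, 0.2, -0.6]
opening: 0.568
grasp_force: 7.9
```

Run:
```python
from h import *
C=viewer.capture("scene"); st(); to([.527,.1617,.0208])
for n in("orange",): print(blobs(C,n,15))
im=C["color"][150:310,280:460,::-1]; cv2.imwrite("pics/b.png",cv2.resize(im,(720,600)))
print("expected seated px",proj(C,[.527,.1617,.033]))
```

```text
{'time_s': 6.55, 'position': [0.5284, 0.1619, 0.0266], 'force': [-0.3239, -0.2282, 0.0922], 'opening': 0.5652, 'grasp_force': 7.9283}
to [0.527, 0.1617, 0.0208] off [-0.0013  0.0004  0.0058] dr [-0.   -0.01 -0.  ]
[]
expected seated px [390.03780702 247.70765201]
```

View pics/b.png

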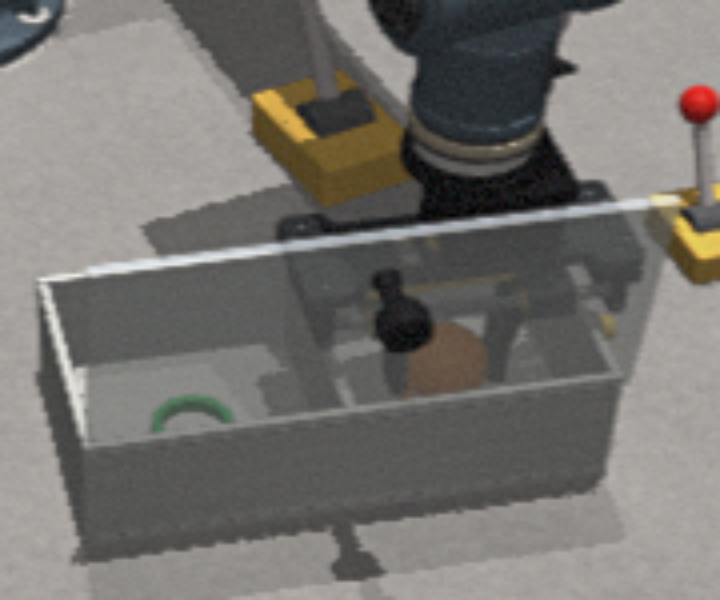

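servo_tool([
  {"offset": [-0.001,0,0.001],"dr": [0,0,0]},
  {"offset": [-0.001,0,0.002],"dr": [0,0,0]},
  {"offset": [-0.001,0,0.003],"dr": [0,0,0]},
  {"offset": [-0.001,0,0.0035],"dr": [0,0,0]},
  {"offset": [-0.001,0,0.004],"dr": [0,0,0]},
  {"offset": [-0.001,0,0.004],"dr": [0,0,0]},
  {"offset": [-0.001,0,0.004],"dr": [0,0,0]},
])

```text
time_s: 7.13
position: [0.5272, 0.1626, 0.0226]
tcp_rot: [[0.989, -0.147, 0.0], [-0.147, -0.989, 0.0], [0.0, -0.0, -1.0]]
force: [0.7, 0.5, -0.3]
opening: 0.568
grasp_force: 7.9
```

servo_tool([
  {"offset": [0,0,0.0005],"dr": [0,0,0]},
  {"offset": [0,0,0.001],"dr": [0,0,0]},
  {"offset": [0,0,0.0012],"dr": [0,0,0]},
  {"offset": [0,0,0.0012],"dr": [0,0,0]},
])

```text
time_s: 7.47
position: [0.5274, 0.1625, 0.0214]
tcp_rot: [[0.989, -0.147, 0.0], [-0.147, -0.989, 0.0], [0.0, -0.0, -1.0]]
force: [0.6, -0.1, 0.6]
opening: 0.566
grasp_force: 7.9
```

servo_tool([
  {"offset": [0,0,0.0003],"dr": [0,0,0]},
  {"offset": [0,0,0.0006],"dr": [0,0,0]},
  {"offset": [0,0,0.0006],"dr": [0,0,0]},
  {"offset": [0,0,0.0006],"dr": [0,0,0]},
])

```text
time_s: 7.8
position: [0.5275, 0.1624, 0.021]
tcp_rot: [[0.989, -0.147, 0.001], [-0.147, -0.989, -0.0], [0.001, -0.0, -1.0]]
force: [0.3, -0.6, 2.8]
opening: 0.567
grasp_force: 7.9
```

servo_tool([
  {"offset": [0,0,0],"dr": [0,0,0]},
  {"offset": [0,0,0],"dr": [0,0,0]},
  {"offset": [0,0,0],"dr": [0,0,0]},
  {"offset": [0,0,0],"dr": [0,0,0]},
  {"offset": [0,0,0],"dr": [0,0,0]},
  {"offset": [0,0,-0.006],"dr": [0,0,0]},
  {"offset": [0,0,-0.02],"dr": [0,0,0]},
  {"offset": [0,0,-0.045],"dr": [0,0,0]},
  {"offset": [0,0,-0.075],"dr": [0,0,0]},
  {"offset": [0,0,-0.105],"dr": [0,0,0]},
  {"offset": [0,0,-0.12],"dr": [0,0,0]},
  {"offset": [0,0,-0.12],"dr": [0,0,0]},
], gripper=-0.6)

```text
time_s: 8.8
position: [0.5298, 0.1629, 0.1449]
tcp_rot: [[0.989, -0.147, 0.009], [-0.147, -0.989, 0.001], [0.008, -0.002, -1.0]]
force: [0.7, 0.0, 0.0]
opening: 0.8
grasp_force: 0.0
```

Run:
```python
from h import *
st(); to([.5735,-.2588,.14])
```

```text
{'time_s': 8.8, 'position': [0.5298, 0.1629, 0.1449], 'force': [0.6867, 0.0138, 0.0397], 'opening': 0.8, 'grasp_force': 0.0}
to [0.5735, -0.2588, 0.14] off [0.1051 0.4107 0.0049] dr [-0.12 -0.48  0.05]
```

servo_tool([
  {"offset": [0,0.02,0],"dr": [0,0,0]},
  {"offset": [0,0.055,0],"dr": [0,0,0]},
  {"offset": [0,0.095,0],"dr": [0,0,0]},
  {"offset": [0,0.135,0],"dr": [0,0,0]},
  {"offset": [0,0.175,0],"dr": [0,0,0]},
  {"offset": [0,0.215,0],"dr": [0,0,0]},
  {"offset": [0,0.255,0],"dr": [0,0,0]},
  {"offset": [0.005,0.295,0],"dr": [0,0,0]},
  {"offset": [0.02,0.33,0],"dr": [0,0,0]},
  {"offset": [0.04,0.36,0],"dr": [0,0,0]},
  {"offset": [0.065,0.385,0],"dr": [0,0,0]},
  {"offset": [0.09,0.402,0],"dr": [0,0,0]},
  {"offset": [0.102,0.41,0],"dr": [0,0,0]},
  {"offset": [0.105,0.411,0.003],"dr": [0,-0.4,0]},
  {"offset": [0.105,0.411,0.005],"dr": [0,-0.4,0]},
  {"offset": [0.105,0.411,0.005],"dr": [0,-0.4,0]},
], gripper=-1)

```text
time_s: 10.13
position: [0.5686, -0.2576, 0.1339]
tcp_rot: [[0.989, -0.147, -0.011], [-0.147, -0.989, 0.004], [-0.012, -0.002, -1.0]]
force: [0.1, -0.1, 0.6]
opening: 0.998
grasp_force: 0.0
```

Run:
```python
from h import *
st(); to([.5735,-.2588,.0163])
for n in("scene","top"):
  c=viewer.capture(n); print([b for b in blobs(c,"orange",10)],[b for b in blobs(c,"green")], proj(c,[.527,.1617,.033]))
  if n=="top":
    h=cv2.cvtColor(c["color"],cv2.COLOR_RGB2HSV)
    print(h[225:250:6,238:262:6,:].tolist())
```

```text
{'time_s': 10.1333, 'position': [0.5686, -0.2576, 0.1339], 'force': [0.0637, -0.1243, 0.6009], 'opening': 0.9977, 'grasp_force': 0.0}
to [0.5735, -0.2588, 0.0163] off [0.0064 0.0007 0.1175] dr [-0.14  0.67  0.07]
[] [([215.5, 310.3], [205, 300, 22, 22, 391]), ([236.3, 336.7], [229, 329, 16, 17, 205])] [390.03780702 247.70765201]
[([246.5, 234.4], [235, 223, 24, 23, 398])] [] [246.26895575 234.2178423 ]
[[[0, 21, 160], [13, 254, 182], [13, 255, 156], [98, 5, 194]], [[14, 255, 192], [17, 232, 192], [15, 255, 191], [13, 255, 123]], [[14, 255, 185], [16, 244, 193], [14, 255, 193], [13, 255, 114]], [[173, 16, 141], [14, 255, 152], [13, 255, 130], [19, 26, 109]], [[109, 14, 202], [112, 14, 202], [110, 15, 203], [108, 15, 201]]]
```

servo_tool([
  {"offset": [0.002,0,0.015],"dr": [0,0.3,0]},
  {"offset": [0.003,0,0.035],"dr": [0,0.3,0]},
  {"offset": [0.003,0,0.055],"dr": [0,0.3,0]},
  {"offset": [0.003,0,0.063],"dr": [0,0.3,0]},
  {"offset": [0.003,0,0.063],"dr": [0,0.3,0]},
  {"offset": [0.003,0,0.063],"dr": [0,0.3,0]},
  {"offset": [0.003,0,0.063],"dr": [0,0.3,0]},
])

```text
time_s: 10.82
position: [0.5737, -0.26, 0.0739]
tcp_rot: [[0.989, -0.147, -0.0], [-0.147, -0.989, -0.001], [-0.0, 0.001, -1.0]]
force: [0.4, 0.8, 0.7]
opening: 0.998
grasp_force: 0.0
```

Run:
```python
from h import *
st(); to([.5735,-.2588,.0163])
```

```text
{'time_s': 10.8167, 'position': [0.5737, -0.26, 0.0739], 'force': [0.4141, 0.8185, 0.7219], 'opening': 0.9975, 'grasp_force': 0.0}
to [0.5735, -0.2588, 0.0163] off [-0.0003 -0.0012  0.0576] dr [0.05 0.   0.06]
```

servo_tool([
  {"offset": [0,-0.001,0.015],"dr": [0,0,0]},
  {"offset": [0,-0.001,0.035],"dr": [0,0,0]},
  {"offset": [0,-0.001,0.05],"dr": [0,0,0]},
  {"offset": [0,-0.001,0.0575],"dr": [0,0,0]},
  {"offset": [0,-0.001,0.0575],"dr": [0,0,0]},
  {"offset": [0,-0.001,0.0575],"dr": [0,0,0]},
])

```text
time_s: 11.32
position: [0.5736, -0.2592, 0.016]
tcp_rot: [[0.989, -0.147, -0.001], [-0.147, -0.989, -0.0], [-0.001, 0.0, -1.0]]
force: [0.6, -0.6, -1.0]
opening: 0.999
grasp_force: 0.0
```

servo_tool([
  {"offset": [0,0,0],"dr": [0,0,0]},
  {"offset": [0,0,0],"dr": [0,0,0]},
  {"offset": [0,0,0],"dr": [0,0,0]},
  {"offset": [0,0,0],"dr": [0,0,0]},
  {"offset": [0,0,0],"dr": [0,0,0]},
  {"offset": [0,0,0],"dr": [0,0,0]},
  {"offset": [0,0,0],"dr": [0,0,0]},
  {"offset": [0,0,0],"dr": [0,0,0]},
  {"offset": [0,0,0],"dr": [0,0,0]},
  {"offset": [0,0,0],"dr": [0,0,0]},
], gripper=-0.13)

```text
time_s: 12.15
position: [0.5731, -0.2588, 0.0152]
tcp_rot: [[0.989, -0.147, -0.002], [-0.147, -0.989, 0.0], [-0.002, -0.0, -1.0]]
force: [0.2, -0.0, -0.3]
opening: 0.569
grasp_force: 5.5
```

servo_tool([
  {"offset": [0,0,-0.004],"dr": [0,0,0]},
  {"offset": [0,0,-0.012],"dr": [0,0,0]},
  {"offset": [0,0,-0.025],"dr": [0,0,0]},
  {"offset": [0,0,-0.045],"dr": [0,0,0]},
  {"offset": [0,0,-0.07],"dr": [0,0,0]},
  {"offset": [0,0,-0.095],"dr": [0,0,0]},
  {"offset": [0,0,-0.12],"dr": [0,0,0]},
  {"offset": [0,0,-0.135],"dr": [0,0,0]},
  {"offset": [0,0,-0.135],"dr": [0,0,0]},
])

```text
time_s: 12.9
position: [0.576, -0.2605, 0.1558]
tcp_rot: [[0.989, -0.147, 0.007], [-0.147, -0.989, -0.005], [0.007, 0.004, -1.0]]
force: [0.2, -0.9, -0.8]
opening: 0.567
grasp_force: 7.9
```

Run:
```python
from h import *
st(); to([.5054,.0168,.15])
for n in("scene","top"): print(blobs(viewer.capture(n),"green",15))
```

```text
{'time_s': 12.9, 'position': [0.576, -0.2605, 0.1558], 'force': [0.2213, -0.8918, -0.8161], 'opening': 0.5672, 'grasp_force': 7.9381}
to [0.5054, 0.0168, 0.15] off [-0.1106 -0.2639  0.0038] dr [ 0.25 -0.43  0.05]
[([207.2, 263.5], [194, 252, 27, 24, 473]), ([236.3, 336.7], [229, 329, 16, 17, 206])]
[]
```

servo_tool([
  {"offset": [-0.01,-0.004,0],"dr": [0,0,0]},
  {"offset": [-0.03,-0.012,0],"dr": [0,0,0]},
  {"offset": [-0.058,-0.026,0],"dr": [0,0,0]},
  {"offset": [-0.083,-0.048,0],"dr": [0,0,0]},
  {"offset": [-0.101,-0.075,0],"dr": [0,0,0]},
  {"offset": [-0.109,-0.108,0],"dr": [0,0,0]},
  {"offset": [-0.11,-0.142,0],"dr": [0,0,0]},
  {"offset": [-0.11,-0.176,0],"dr": [0,0,0]},
  {"offset": [-0.11,-0.208,0],"dr": [0,0,0]},
  {"offset": [-0.11,-0.235,0],"dr": [0,0,0]},
  {"offset": [-0.11,-0.254,0],"dr": [0,0,0]},
  {"offset": [-0.11,-0.263,0],"dr": [0,0,0]},
  {"offset": [-0.11,-0.264,0],"dr": [0,0,0]},
  {"offset": [-0.11,-0.264,0],"dr": [0,0,0]},
  {"offset": [-0.11,-0.264,0],"dr": [0,0,0]},
])

```text
time_s: 14.25
position: [0.5031, 0.0175, 0.15]
tcp_rot: [[0.989, -0.148, -0.003], [-0.148, -0.989, 0.0], [-0.003, 0.0, -1.0]]
force: [0.3, -0.1, -0.2]
opening: 0.567
grasp_force: 7.9
```

Run:
```python
from h import *
st(); to([.5054,.0168,.0192])
```

```text
{'time_s': 14.25, 'position': [0.5031, 0.0175, 0.15], 'force': [0.2557, -0.1022, -0.207], 'opening': 0.5669, 'grasp_force': 7.9392}
to [0.5054, 0.0168, 0.0192] off [0.0027 0.0003 0.1308] dr [ 0.02  0.16 -0.  ]
```

servo_tool([
  {"offset": [0.001,0,0.01],"dr": [0,0,0]},
  {"offset": [0.002,0,0.03],"dr": [0,0,0]},
  {"offset": [0.002,0,0.055],"dr": [0,0,0]},
  {"offset": [0.002,0,0.08],"dr": [0,0,0]},
  {"offset": [0.002,0,0.1],"dr": [0,0,0]},
  {"offset": [0.002,0,0.114],"dr": [0,0,0]},
  {"offset": [0.002,0,0.122],"dr": [0,0,0]},
  {"offset": [0.002,0,0.125],"dr": [0,0,0]},
  {"offset": [0.002,0,0.125],"dr": [0,0,0]},
  {"offset": [0.002,0,0.125],"dr": [0,0,0]},
  {"offset": [0.002,0,0.125],"dr": [0,0,0]},
])

```text
time_s: 15.17
position: [0.5059, 0.0179, 0.0262]
tcp_rot: [[0.989, -0.147, 0.0], [-0.147, -0.989, -0.0], [0.0, 0.0, -1.0]]
force: [0.1, 0.7, -0.7]
opening: 0.567
grasp_force: 7.9
```

Run:
```python
from h import *
st(); to([.5054,.0168,.0192])
```

```text
{'time_s': 15.1667, 'position': [0.5059, 0.0179, 0.0262], 'force': [0.0651, 0.7176, -0.6856], 'opening': 0.5668, 'grasp_force': 7.9387}
to [0.5054, 0.0168, 0.0192] off [-0.0003  0.0011  0.007 ] dr [ 0.01 -0.01  0.03]
```

servo_tool([
  {"offset": [0,0.001,0.002],"dr": [0,0,0]},
  {"offset": [0,0.001,0.0035],"dr": [0,0,0]},
  {"offset": [0,0.001,0.0045],"dr": [0,0,0]},
  {"offset": [0,0.001,0.005],"dr": [0,0,0]},
  {"offset": [0,0.001,0.005],"dr": [0,0,0]},
  {"offset": [0,0.001,0.005],"dr": [0,0,0]},
])

```text
time_s: 15.67
position: [0.505, 0.0173, 0.0205]
tcp_rot: [[0.989, -0.147, -0.002], [-0.147, -0.989, 0.0], [-0.002, -0.0, -1.0]]
force: [1.0, 0.0, -0.7]
opening: 0.567
grasp_force: 7.9
```

servo_tool([
  {"offset": [0,0,0.0004],"dr": [0,0,0]},
  {"offset": [0,0,0.0008],"dr": [0,0,0]},
  {"offset": [0,0,0.0012],"dr": [0,0,0]},
  {"offset": [0,0,0.0012],"dr": [0,0,0]},
  {"offset": [0,0,0.0012],"dr": [0,0,0]},
])

```text
time_s: 16.08
position: [0.5054, 0.0171, 0.0194]
tcp_rot: [[0.989, -0.147, -0.001], [-0.147, -0.989, 0.0], [-0.001, 0.0, -1.0]]
force: [0.0, -0.9, 1.5]
opening: 0.568
grasp_force: 7.9
```

servo_tool([
  {"offset": [0,0,0.0003],"dr": [0,0,0]},
  {"offset": [0,0,0.0003],"dr": [0,0,0]},
  {"offset": [0,0,0.0003],"dr": [0,0,0]},
])

```text
time_s: 16.33
position: [0.5055, 0.017, 0.0192]
tcp_rot: [[0.989, -0.147, -0.001], [-0.147, -0.989, 0.0], [-0.001, 0.0, -1.0]]
force: [1.2, -1.1, 4.6]
opening: 0.569
grasp_force: 8.0
```

servo_tool([
  {"offset": [0,0,0],"dr": [0,0,0]},
  {"offset": [0,0,0],"dr": [0,0,0]},
  {"offset": [0,0,0],"dr": [0,0,0]},
  {"offset": [0,0,0],"dr": [0,0,0]},
  {"offset": [0,0,0],"dr": [0,0,0]},
  {"offset": [0,0,-0.006],"dr": [0,0,0]},
  {"offset": [0,0,-0.02],"dr": [0,0,0]},
  {"offset": [0,0,-0.045],"dr": [0,0,0]},
  {"offset": [0,0,-0.08],"dr": [0,0,0]},
  {"offset": [0,0,-0.12],"dr": [0,0,0]},
  {"offset": [0,0,-0.16],"dr": [0,0,0]},
  {"offset": [0,0,-0.2],"dr": [0,0,0]},
  {"offset": [0,0,-0.235],"dr": [0,0,0]},
  {"offset": [0,0,-0.26],"dr": [0,0,0]},
  {"offset": [0,0,-0.26],"dr": [0,0,0]},
], gripper=-0.6)

```text
time_s: 17.58
position: [0.5087, 0.0167, 0.2853]
tcp_rot: [[0.989, -0.147, 0.011], [-0.147, -0.989, -0.002], [0.011, 0.0, -1.0]]
force: [1.0, 0.2, 0.3]
opening: 0.799
grasp_force: 0.0
```

Run:
```python
from h import *
st()
C=[viewer.capture(n) for n in("scene","top")]
print(blobs(C[1],"green",20),proj(C[1],[.5054,.0168,.033]))
# predicted lid: hinge and edge ends for several angles
a=np.radians(-8.5); x=np.array([np.cos(a),np.sin(a),0]); y=np.array([-x[1],x[0],0]); z=np.array([0,0,1])
mid=np.array([.5163,.0893,0]); hg=mid+.075*x+.082*z; print("hinge",hg)
for th in(1.6,1.65,1.7,1.75,1.8,1.85):
    e=hg+.15*(-np.cos(th)*x+np.sin(th)*z)
    print(th,[np.round(proj(c,e+s*.15*y),1).tolist() for c in C for s in(-1,1)], np.round(e,3))
cv2.imwrite("pics/c.png",np.hstack([cv2.resize(c["color"][y0:y0+200,x0:x0+200,::-1],(400,400)) for c,x0,y0 in((C[0],280,140),(C[1],190,120))]))
```

```text
{'time_s': 17.5833, 'position': [0.5087, 0.0167, 0.2853], 'force': [1.022, 0.2407, 0.3189], 'opening': 0.7988, 'grasp_force': 0.0}
[([433.2, 185.8], [426, 179, 15, 15, 183]), ([314.3, 250.0], [305, 245, 20, 11, 163])] [315.02125908 246.56506015]
hinge [0.59047619 0.07821429 0.082     ]
1.6 [[299.5, 216.1], [446.7, 197.1], [366.7, 198.4], [198.6, 168.3]] [0.595 0.078 0.232]
1.65 [[300.3, 218.8], [448.0, 199.5], [367.3, 194.3], [199.5, 164.3]] [0.602 0.076 0.232]
1.7 [[301.0, 221.6], [449.2, 202.1], [368.0, 190.3], [200.4, 160.3]] [0.61  0.075 0.231]
1.75 [[301.7, 224.5], [450.5, 204.9], [368.6, 186.4], [201.4, 156.4]] [0.617 0.074 0.23 ]
1.8 [[302.4, 227.6], [451.7, 207.8], [369.3, 182.5], [202.4, 152.7]] [0.624 0.073 0.228]
1.85 [[303.1, 230.9], [452.9, 210.9], [369.8, 178.8], [203.4, 149.0]] [0.631 0.072 0.226]
```

View pics/c.png

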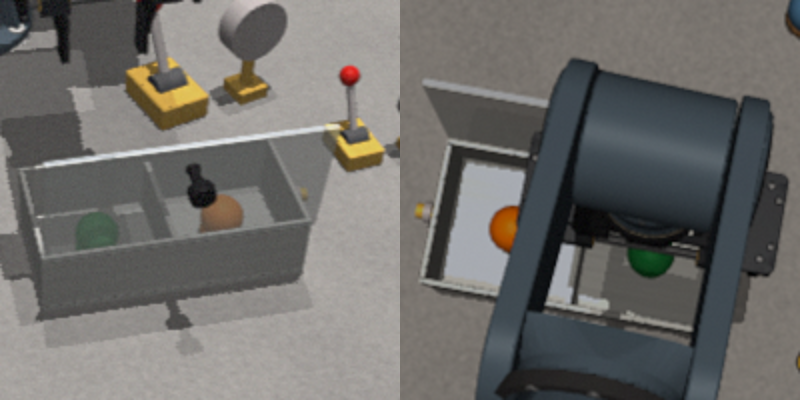

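servo_tool([
  {"offset": [0.01,-0.002,0],"dr": [0,0,0]},
  {"offset": [0.035,-0.006,0],"dr": [0,0,0]},
  {"offset": [0.07,-0.01,0],"dr": [0,0,0]},
  {"offset": [0.105,-0.014,0],"dr": [0,0,0]},
  {"offset": [0.132,-0.017,0],"dr": [0,0,0]},
  {"offset": [0.147,-0.018,0],"dr": [0,0,0]},
  {"offset": [0.15,-0.018,0.005],"dr": [0,0,0]},
  {"offset": [0.15,-0.018,0.02],"dr": [0,0,0]},
  {"offset": [0.15,-0.018,0.04],"dr": [0,0,0]},
  {"offset": [0.15,-0.018,0.065],"dr": [0,0,0]},
  {"offset": [0.15,-0.018,0.085],"dr": [0,0,0]},
  {"offset": [0.15,-0.018,0.093],"dr": [0,0,0]},
  {"offset": [0.15,-0.018,0.095],"dr": [0,0,0]},
  {"offset": [0.15,-0.018,0.095],"dr": [0,0,0]},
  {"offset": [0.15,-0.018,0.095],"dr": [0,0,0]},
], gripper=1)

```text
time_s: 18.93
position: [0.6568, 0.0128, 0.1844]
tcp_rot: [[0.989, -0.147, -0.0], [-0.147, -0.989, 0.0], [-0.0, -0.0, -1.0]]
force: [0.8, 0.4, 0.6]
opening: 0.002
grasp_force: 0.0
```

Run:
```python
from h import *
st(); to([.6,.1,.2])
a=np.radians(-8.5); x=np.array([np.cos(a),np.sin(a),0]); y=np.array([-x[1],x[0],0]); hg=np.array([.5905,.0782,.082])
d=np.array(bot.read_state()["position"])-hg; X0,Y0,Z0=d@x,d@y,d[2]; print("ch",X0,Y0,Z0)
w,r=.0095,.115
for th in np.linspace(1.7,0,18):
    X=-r*np.cos(th)+.008*np.sin(th)+w; Z=r*np.sin(th)+.008*np.cos(th); print(round(th,2),round(X-X0,3),round(Z0-Z,3))
```

```text
{'time_s': 18.9333, 'position': [0.6568, 0.0128, 0.1844], 'force': [0.7618, 0.3676, 0.5698], 'opening': 0.0021, 'grasp_force': 0.0}
to [0.6, 0.1, 0.2] off [-0.069  -0.0779 -0.0156] dr [-0.    0.03  0.04]
ch 0.07522508223122547 -0.054874246206018315 0.10239002317235534
1.7 -0.043 -0.011
1.6 -0.054 -0.012
1.5 -0.066 -0.013
1.4 -0.077 -0.012
1.3 -0.089 -0.011
1.2 -0.1 -0.008
1.1 -0.111 -0.004
1.0 -0.121 0.001
0.9 -0.131 0.007
0.8 -0.14 0.014
0.7 -0.149 0.022
0.6 -0.156 0.031
0.5 -0.163 0.04
0.4 -0.169 0.05
0.3 -0.173 0.061
0.2 -0.177 0.072
0.1 -0.179 0.083
0.0 -0.181 0.094
```

servo_tool([
  {"offset": [-0.012,0,-0.004],"dr": [0,0,0]},
  {"offset": [-0.026,0,-0.009],"dr": [0,0,0]},
  {"offset": [-0.036,0,-0.011],"dr": [0,0,0]},
  {"offset": [-0.045,0,-0.011],"dr": [0,0,0]},
  {"offset": [-0.054,0,-0.012],"dr": [0,0,0]},
  {"offset": [-0.066,0,-0.013],"dr": [0,0,0]},
  {"offset": [-0.077,0,-0.012],"dr": [0,0,0]},
  {"offset": [-0.089,0,-0.011],"dr": [0,0,0]},
  {"offset": [-0.1,0,-0.008],"dr": [0,0,0]},
  {"offset": [-0.111,0,-0.004],"dr": [0,0,0]},
  {"offset": [-0.121,0,0.001],"dr": [0,0,0]},
  {"offset": [-0.131,0,0.007],"dr": [0,0,0]},
  {"offset": [-0.14,0,0.014],"dr": [0,0,0]},
  {"offset": [-0.149,0,0.022],"dr": [0,0,0]},
  {"offset": [-0.156,0,0.031],"dr": [0,0,0]},
])

```text
time_s: 20.18
position: [0.502, 0.0358, 0.1534]
tcp_rot: [[0.989, -0.147, 0.001], [-0.147, -0.989, -0.0], [0.001, 0.0, -1.0]]
force: [-0.2, -0.5, 1.2]
opening: 0.005
grasp_force: 0.6
```

servo_tool([
  {"offset": [-0.007,0,0.009],"dr": [0,0,0]},
  {"offset": [-0.013,0,0.019],"dr": [0,0,0]},
  {"offset": [-0.017,0,0.03],"dr": [0,0,0]},
  {"offset": [-0.021,0,0.041],"dr": [0,0,0]},
  {"offset": [-0.023,0,0.051],"dr": [0,0,0]},
  {"offset": [-0.025,0,0.058],"dr": [0,0,0]},
  {"offset": [-0.025,0,0.061],"dr": [0,0,0]},
  {"offset": [-0.025,0,0.063],"dr": [0,0,0]},
  {"offset": [-0.025,0,0.063],"dr": [0,0,0]},
])

```text
time_s: 20.93
position: [0.4762, 0.0397, 0.0908]
tcp_rot: [[0.989, -0.147, -0.004], [-0.147, -0.989, 0.0], [-0.004, 0.0, -1.0]]
force: [-2.2, 0.7, 7.9]
opening: 0.005
grasp_force: 3.5
```

servo_tool([
  {"offset": [0,0,0.001],"dr": [0,0,0]},
  {"offset": [0,0,0.0015],"dr": [0,0,0]},
  {"offset": [0,0,0.0015],"dr": [0,0,0]},
  {"offset": [0,0,0.0015],"dr": [0,0,0]},
])

```text
time_s: 21.27
position: [0.4762, 0.0396, 0.0907]
tcp_rot: [[0.989, -0.147, -0.003], [-0.147, -0.989, 0.0], [-0.003, 0.0, -1.0]]
force: [-5.2, 0.5, 18.4]
opening: 0.009
grasp_force: 9.5
```

servo_tool([
  {"offset": [0,0,-0.01],"dr": [0,0,0]},
  {"offset": [0,0,-0.035],"dr": [0,0,0]},
  {"offset": [0,0,-0.07],"dr": [0,0,0]},
  {"offset": [0,0,-0.1],"dr": [0,0,0]},
  {"offset": [0,0,-0.115],"dr": [0,0,0]},
  {"offset": [0,0,-0.115],"dr": [0,0,0]},
])

```text
time_s: 21.77
position: [0.4801, 0.0392, 0.2075]
tcp_rot: [[0.989, -0.147, 0.008], [-0.147, -0.989, -0.001], [0.008, 0.0, -1.0]]
force: [0.1, -0.1, 0.1]
opening: 0.008
grasp_force: 0.0
```

Run:
```python
from h import *
C=[viewer.capture(n) for n in("scene","top")]
print("bigtip",tri(C,[(354.2,139),(215.3,390.1)]),"biggauge",tri(C,[(406,152),(159,348)]))
print("small gauge",tri(C,[(491,190),(95,257)]))
st(); to([.36,.381,.2]); to([.36,.381,.2],0)
cv2.imwrite("pics/d.png",np.hstack([cv2.resize(c["color"][y0:y0+200,x0:x0+200,::-1],(400,400)) for c,x0,y0 in((C[0],300,120),(C[1],120,120))]))
```

```text
bigtip (array([0.22198268, 0.19427743, 0.13185481]), np.float64(0.25692080910931736)) biggauge (array([0.29409545, 0.30795229, 0.11254024]), np.float64(0.03709682925722291))
small gauge (array([0.46658155, 0.45614668, 0.07824221]), np.float64(0.31819715110952984))
{'time_s': 21.8667, 'position': [0.4774, 0.0395, 0.2041], 'force': [0.5007, 0.4265, -0.1739], 'opening': 0.0038, 'grasp_force': 0.0}
to [0.36, 0.381, 0.2] off [-0.1664 -0.3205  0.0041] dr [0.   0.   0.04]
to [0.36, 0.381, 0.2] off [-0.1664 -0.3205  0.0041] dr [ 0.    0.   -8.46]
```

View pics/d.png

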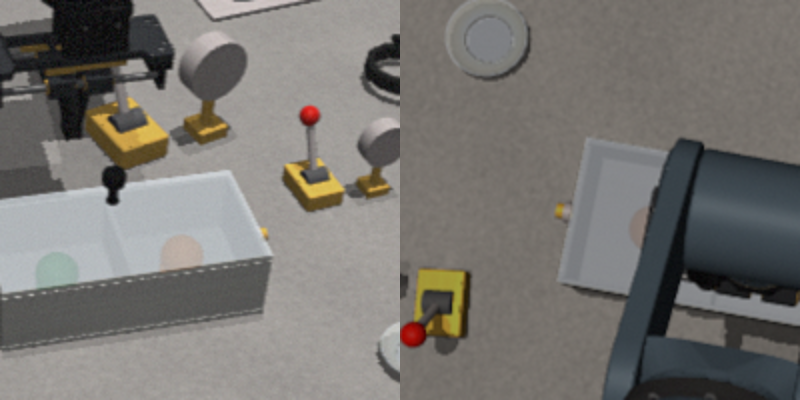

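servo_tool([
  {"offset": [-0.006,-0.01,0],"dr": [0,0,-1]},
  {"offset": [-0.018,-0.035,0],"dr": [0,0,-3]},
  {"offset": [-0.036,-0.07,0],"dr": [0,0,-5]},
  {"offset": [-0.053,-0.106,0],"dr": [0,0,-7]},
  {"offset": [-0.07,-0.142,0],"dr": [0,0,-8.5]},
  {"offset": [-0.087,-0.178,0],"dr": [0,0,-8.5]},
  {"offset": [-0.104,-0.214,0],"dr": [0,0,-8.5]},
  {"offset": [-0.121,-0.25,0],"dr": [0,0,-8.5]},
  {"offset": [-0.137,-0.284,0],"dr": [0,0,-8.5]},
  {"offset": [-0.149,-0.31,0],"dr": [0,0,-8.5]},
  {"offset": [-0.154,-0.322,0],"dr": [0,0,-8.5]},
  {"offset": [-0.1545,-0.323,0],"dr": [0,0,-8.5]},
  {"offset": [-0.1545,-0.323,0],"dr": [0,0,-8.5]},
  {"offset": [-0.1545,-0.323,0],"dr": [0,0,-8.5]},
  {"offset": [-0.1545,-0.323,0],"dr": [0,0,-8.5]},
])

```text
time_s: 23.12
position: [0.3722, 0.3801, 0.2033]
tcp_rot: [[1.0, -0.001, -0.003], [-0.001, -1.0, -0.001], [-0.003, 0.001, -1.0]]
force: [-0.9, -0.2, 0.0]
opening: 0.004
grasp_force: 0.0
```

Run:
```python
from h import *
st(); to([.370,.382,.082],0)
```

```text
{'time_s': 23.1167, 'position': [0.3722, 0.3801, 0.2033], 'force': [-0.8545, -0.1697, 0.0372], 'opening': 0.0039, 'grasp_force': 0.0}
to [0.37, 0.382, 0.082] off [-0.0018 -0.002   0.1213] dr [ 0.06  0.17 -0.06]
```

Lower, then push along +x.

servo_tool([
  {"offset": [-0.002,-0.002,0.02],"dr": [0,0,0]},
  {"offset": [-0.002,-0.002,0.05],"dr": [0,0,0]},
  {"offset": [-0.002,-0.002,0.08],"dr": [0,0,0]},
  {"offset": [-0.002,-0.002,0.105],"dr": [0,0,0]},
  {"offset": [-0.002,-0.002,0.118],"dr": [0,0,0]},
  {"offset": [-0.002,-0.002,0.121],"dr": [0,0,0]},
  {"offset": [-0.002,-0.002,0.121],"dr": [0,0,0]},
  {"offset": [-0.002,-0.002,0.121],"dr": [0,0,0]},
])

```text
time_s: 23.78
position: [0.3708, 0.3834, 0.0834]
tcp_rot: [[1.0, -0.001, -0.001], [-0.001, -1.0, 0.001], [-0.001, -0.001, -1.0]]
force: [0.8, 0.4, 0.3]
opening: 0.005
grasp_force: 0.0
```

servo_tool([
  {"offset": [0.008,0,0],"dr": [0,0,0]},
  {"offset": [0.016,0,0],"dr": [0,0,0]},
  {"offset": [0.024,0,0],"dr": [0,0,0]},
  {"offset": [0.032,0,0],"dr": [0,0,0]},
  {"offset": [0.04,0,0],"dr": [0,0,0]},
  {"offset": [0.048,0,0],"dr": [0,0,0]},
  {"offset": [0.056,0,0],"dr": [0,0,0]},
  {"offset": [0.064,0,0],"dr": [0,0,0]},
  {"offset": [0.072,0,0],"dr": [0,0,0]},
  {"offset": [0.078,0,0],"dr": [0,0,0]},
  {"offset": [0.082,0,0],"dr": [0,0,0]},
  {"offset": [0.082,0,0],"dr": [0,0,0]},
])

```text
time_s: 24.78
position: [0.453, 0.3838, 0.0824]
tcp_rot: [[1.0, 0.0, -0.001], [0.0, -1.0, 0.001], [-0.001, -0.001, -1.0]]
force: [0.3, 0.7, 0.1]
opening: 0.006
grasp_force: 0.0
```

servo_tool([
  {"offset": [0.002,0,0],"dr": [0,0,0]},
  {"offset": [0.004,0,0],"dr": [0,0,0]},
  {"offset": [0.006,0,0],"dr": [0,0,0]},
  {"offset": [0.006,0,0],"dr": [0,0,0]},
])

```text
time_s: 25.12
position: [0.4578, 0.3838, 0.0826]
tcp_rot: [[1.0, 0.001, -0.002], [0.001, -1.0, 0.0], [-0.002, -0.0, -1.0]]
force: [-1.9, -0.4, -0.4]
opening: 0.008
grasp_force: 0.4
```

Run:
```python
from h import *
C=[viewer.capture(n) for n in("scene","top")]
for c in C: print(blobs(c,"red",10), proj(c,[.481,.381,.092]))
st()
```

```text
[([354.1, 139.1], [348, 133, 13, 14, 144]), ([468.4, 194.6], [464, 190, 10, 10, 75])] [467.70516362 195.63847102]
[([215.1, 390.4], [206, 382, 19, 18, 281])] [130.73665106 250.1848516 ]
{'time_s': 25.2167, 'position': [0.4578, 0.3838, 0.0826], 'force': [0.2148, -0.1832, -1.1916], 'opening': 0.0055, 'grasp_force': 0.2836}
```

servo_tool([
  {"offset": [0.0015,0,0],"dr": [0,0,0]},
  {"offset": [0.003,0,0],"dr": [0,0,0]},
  {"offset": [0.003,0,0],"dr": [0,0,0]},
  {"offset": [0.003,0,0],"dr": [0,0,0]},
])

```text
time_s: 25.55
position: [0.4603, 0.3837, 0.0825]
tcp_rot: [[1.0, 0.001, -0.003], [0.001, -1.0, -0.0], [-0.003, 0.0, -1.0]]
force: [-1.9, -0.5, 0.5]
opening: 0.004
grasp_force: 1.0
```

servo_tool([
  {"offset": [0.0015,0,0],"dr": [0,0,0]},
  {"offset": [0.003,0,0],"dr": [0,0,0]},
  {"offset": [0.003,0,0],"dr": [0,0,0]},
  {"offset": [0.003,0,0],"dr": [0,0,0]},
])

```text
time_s: 25.88
position: [0.4607, 0.3836, 0.0823]
tcp_rot: [[1.0, 0.0, -0.008], [0.0, -1.0, -0.001], [-0.008, 0.001, -1.0]]
force: [-7.2, 1.3, 2.4]
opening: 0.007
grasp_force: 3.2
```

servo_tool([
  {"offset": [0.001,0,0],"dr": [0,0,0]},
  {"offset": [0.002,0,0],"dr": [0,0,0]},
  {"offset": [0.002,0,0],"dr": [0,0,0]},
])

```text
time_s: 26.13
position: [0.4609, 0.3834, 0.0822]
tcp_rot: [[1.0, 0.0, -0.012], [-0.0, -1.0, -0.002], [-0.012, 0.002, -1.0]]
force: [-10.4, 1.0, 4.9]
opening: 0.004
grasp_force: 5.0
```

servo_tool([
  {"offset": [-0.006,0,0],"dr": [0,0,0]},
  {"offset": [-0.025,0,0],"dr": [0,0,0]},
  {"offset": [-0.05,0,0],"dr": [0,0,0]},
  {"offset": [-0.065,0,-0.01],"dr": [0,0,0]},
  {"offset": [-0.07,0,-0.035],"dr": [0,0,0]},
  {"offset": [-0.07,0,-0.07],"dr": [0,0,0]},
  {"offset": [-0.07,0,-0.11],"dr": [0,0,0]},
  {"offset": [-0.07,0,-0.14],"dr": [0,0,0]},
  {"offset": [-0.07,0,-0.155],"dr": [0,0,0]},
  {"offset": [-0.07,0,-0.155],"dr": [0,0,0]},
  {"offset": [-0.07,0,-0.155],"dr": [0,0,0]},
  {"offset": [-0.07,0,-0.155],"dr": [0,0,0]},
])

```text
time_s: 27.13
position: [0.3958, 0.3833, 0.2367]
tcp_rot: [[1.0, 0.001, -0.002], [0.001, -1.0, -0.001], [-0.002, 0.001, -1.0]]
force: [-0.0, 0.1, 0.2]
opening: 0.007
grasp_force: 0.0
```

Run:
```python
from h import *
C=[viewer.capture(n) for n in("scene","top")]
for c in C: print(blobs(c,"red",10))
st()
cv2.imwrite("pics/e.png",C[0]["color"][:,:,::-1])
```

```text
[([457.2, 64.0], [454, 55, 7, 18, 71]), ([354.0, 139.0], [348, 133, 13, 14, 142]), ([468.9, 195.6], [464, 191, 11, 10, 82])]
[([129.7, 249.4], [124, 244, 13, 12, 123]), ([215.1, 390.3], [206, 381, 19, 20, 300])]
{'time_s': 27.2333, 'position': [0.3953, 0.3831, 0.2359], 'force': [0.4096, -0.1426, 0.7232], 'opening': -0.0002, 'grasp_force': 0.0}
```

View pics/e.png

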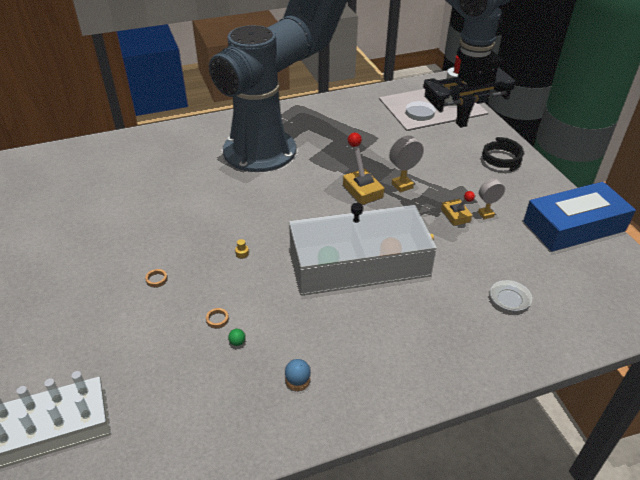

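The last picture shows the lid shut, with its knob at (357,210). The floats are in their wells at (328,257) and (390,247), and the lever tip is over at (469,196). The bystanders haven't moved and the arm is clear, so I'm handing in.

```bash
python3 -c "
from rig import ticket
print(ticket.hand_in())"
```

```text
the job is handed in; nothing more can be done
None
```

The job is handed in at about 27 s: both floats sit in the cradles of their colour, the lid is shut and the valve lever is at its far stop. The grip on the orange float touched 30 N for about 0.3 s before I eased it to 8 N.

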